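# Hot-rinse an espresso cup on the cup rinser

## Task

Warm the brown espresso cup for the next shot: hang it mouth-down on the leaning peg with the red foot, pushed on until the peg's tip meets the inside of the cup, and let go of it. Then tilt the rinser's joystick fully over to the side where that red peg stands, hold it there for two seconds, and let it spring back upright. Never tilt it towards the blue peg, and leave the white cup, the milk jug and the tamper where they are.

Things in the scene. Friction and masses are not known exactly. Their poses are not given: they have to be found in the camera images.
- cup_centre (a point): Centre (on the axis, half-way up) of the brown, handleless espresso cup: a straight cylinder 58 mm across outside, 50 mm inside, 65 mm tall, wall 4 mm, floor 5 mm thick, about 0.16 kg. It starts standing mouth-down on the table, so this point starts 32.5 mm above the table; the inside of the cup's floor is 27.5 mm from this point, towards the foot of the cup.
- cup: The same brown cup; origin at the centre of its mouth (rim plane); its z axis points from the mouth to the foot, so it is up while the cup stands mouth-down.
- rinser: The fixed cup rinser: a low steel housing 200 mm (x) by 400 mm (y) by 46 mm tall, origin at the centre of its underside on the table; x points away from the robot, y to the left, turned by up to 0.2 rad. The joystick stands on it at x = -30 mm, y = 0 and the two pegs at x = +40 mm, y = +145 and -145 mm; which peg is on which side changes.
- peg_red: The draining peg with the red foot: a steel rod 26 mm across with a round tip, leaning 30 degrees from vertical towards its own -x (towards the robot); its x, y, z axes are parallel to the rinser's. Origin at the peg's foot, on the rinser's top, 46 mm above the table. The red foot is a flat disc 72 mm across and 9 mm thick, with a red collar 38 mm across round the lowest 20 mm of the rod.
- peg_red_tip (a point): The very tip of the red peg, on its axis, 103 mm along the leaning rod from a point 6 mm above the foot's origin; about 141 mm above the table.
- peg_red_seat (a point): Close to (within about 6 mm of) where the cup's centre comes to rest when the cup hangs fully on the red peg, the peg's tip against the inside of the cup's floor: 27.5 mm back from the tip along the rod and 11.5 mm below the rod's axis on the robot's side (square to the axis). Let go, the cup sags on the slack rod by up to 12 mm and tips up to 15 degrees further over than the rod; that is its proper rest.
- peg_blue: The other draining peg, with the blue foot (the cold side), of the same shape; origin and axes as for the red peg. It stays empty.
- stick_knob (a point): Centre of the joystick's yellow ball knob, 32 mm across, on a 10 mm rod; 75 mm above the joystick's pivot, and 130 mm above the table when upright. The pivot is 55 mm above the table. Free all round from above.
- stick_side (a joint): Tilt of the joystick sideways, rad: 0 upright, positive when it leans to the rinser's +y (left), negative to -y (right); stops at 0.40 either way. A spring of 0.5 N m/rad (about 2.7 N at the knob at the stop) returns it to 0 when let go.
- stick_fore (a joint): Tilt of the same joystick fore and aft, rad: 0 upright, positive when it leans to the rinser's +x (away from the robot); same spring and stops.
- white_cup: Bystander: white mug with a handle, 76 mm across, 60 mm tall, upright; origin under its centre.
- milk_jug: Bystander: steel milk jug, 84 mm across, 100 mm tall, upright; origin under its centre.
- tamper: Bystander: aluminium coffee tamper, 58 mm across, 88 mm tall, standing; origin under its centre.
Things that resemble listed ones, but are neither listed nor needed, are in the scene too. Of the things shaped like the cup, the brown one is meant.

How it is judged:
On the way, in this order (a step that is already met when the one before it is completed fails the run):
1. the brown cup hangs mouth-down, fully on the red peg, let go (distance between cup_centre and peg_red_seat below 0.016 m and angle between cup's own z axis and vertical between 0.3 and 1 rad and contact force between cup and the fingers below 0.1 N and linear speed of cup below 0.02 m/s), for 0.3 s.
2. the joystick is held well over towards the red peg's side (more than 0.27 rad sideways, less than 0.25 rad fore or aft) for 1.5 s (((y of peg_red_tip in the frame of rinser above 0 m and value of joint stick_side above 0.27 rad) or (y of peg_red_tip in the frame of rinser below 0 m and value of joint stick_side below -0.27 rad)) and value of joint stick_fore between -0.25 and 0.25 rad), for 1.5 s.
At the end, for the whole second after the job is handed in: The brown cup hangs at rest, mouth-down, on the red peg (its centre within 16 mm of the seat point, its axis 0.3 to 1.0 rad from vertical), untouched, and the joystick stands upright again (within 0.08 rad both ways) (all of step 1 and value of joint stick_side between -0.08 and 0.08 rad and value of joint stick_fore between -0.08 and 0.08 rad).
It fails at once if the joystick is tilted more than 0.2 rad towards the blue peg ((y of peg_red_tip in the frame of rinser above 0 m and value of joint stick_side below -0.2 rad) or (y of peg_red_tip in the frame of rinser below 0 m and value of joint stick_side above 0.2 rad)).
It fails at once if the white cup, milk jug or tamper is shifted more than 30 mm or tipped (distance of any of white_cup, milk_jug, tamper from where it was at the start of the episode above 0.03 m or angle between any of white_cup, milk_jug, tamper's own z axis and vertical above 0.4 rad).
It also fails if it takes over 56 s, if anything falls off the work surface, if the arm or the gripper's body presses on something with over 40 N, if the wrist force passes 120 N, or if a joint passes its speed limit or range.

## Robot

A 6-joint arm with a two-finger parallel gripper is mounted at the origin on the work surface. World frame = base frame: x ahead of the robot, y to its left, z up, the work surface at z = 0. Lengths are in m, angles in rad, forces in N, time in s.
With the tool pointing down it reaches from about 0.325 to 0.775 m from the base axis. Payload 9.3 kg.
Tool frame: the origin (TCP) lies at the centre of the arm's flange, where the gripper is bolted on; the fingertips stand 173 mm ahead of it and the grasp point (between the pads) lies 155 mm ahead of it; z points along the fingers, y is the line along which they close (so a half turn about z gives the same grasp; the last joint's range is limited). The gripper opens to 85 mm and grips with 20 to 120 N. Pads are 22 mm wide; open, the fingers measure 114 mm over their backs; the gripper's body (76 mm by 85 mm) begins 54 mm behind the grasp point. The pads swing forward as they close: fully open they stand 13 mm farther back than shut.
Start: joints at [1.032, 0.259, 0.021, 1.334, 0, 1.418], TCP at [0.207, 0.51, 0.405] pointing down, gripper open.
Joint ranges: [-3.04, 3.04], [-0.91, 1.82], [-1.04, 1.36], [-1.92, 1.95], [-1.52, 1.45], [-3.14, 3.14]. Speed limits (rad/s): [2.22, 2.22, 2.79, 3.14, 3.14, 3.14].

## Interface

Orientations are given as a unit quaternion [x, y, z, w].
In Python, from bench import env gives the robot as it stands.
- The arm moves only by the shell command python3 -m inch 'ROWS' [OPENING]. ROWS is JSON, a list of rows, each a list of 6 numbers: the shift along the tool's x, y, z in cm, then the turn, a rotation vector about the tool's x, y, z in degrees. In form: [[tx, ty, tz, wx, wy, wz], ...]. A call has 1 to 12 rows; each row shifts and turns the commanded pose from where the row before left it, along the tool's axes as they then stand; what a row does not reach is not made up. A row lasts 1/8 s, in which the tool goes at most 62.5 mm and 10.7 degrees, less where a joint would pass 70% of its speed; a pose out of reach is approached as far as the arm can. A call is refused whole if a number of a shift passes 6.25 or a number of a turn 10.7, either way. A call with a gripper value outside its range is refused whole. OPENING is the closure, from -1 (fully open) to 1 (shut), so that 0 is half open, set as the call begins (- or left out, the last holds). The fingers move at their own pace and stop on an object; the grip force is fixed at half the most. Time passes only in rows, so rows that do not move let the fingers close. It gives the time, the measured TCP pose, the force, the opening and the grip force at its end, in the units of the state.
- env.observe(): the state, without advancing time (a new reading comes with each control period).
- env.snapshot(name): name is "scene" or "top"; returns (picture, depth): 384x512x3 uint8, red, green, blue; 384x512 float32, m along the optical axis (not along the pixel's ray), 0 where there is no reading.
- env.camera_info(name): a dict with "fx", "fy", "cx", "cy" (pixels), "dist" ([k1, k2, p1, p2, k3] as OpenCV has them; the pictures are not rectified), "R" (3x3) and "t" (3): a world point X has camera coordinates R X + t. Camera axes: x right, y down, z forward; pixel columns grow to the right and rows downward; lengths in m; the calibration is good to about 2 mm. A picture is of the moment at which its call begins. camera_info takes no time and is no camera call.
- env.finish_job(): hands the job in; it is judged then, once.
Trained networks look in the newest picture that a camera, given by its name, has taken for a name from the list of things; names that differ only in an ending like _2 or _b are one class to them, and where a whole thing is asked for, a point or a joint stands for the part that bears it (a point fixed in the world has none). Each returns a list of dicts, best first, with "confidence" (0 to 1); they miss things now and then, are a little off and sometimes report something else, mostly with a low value. They report only what shows in the picture. A call takes as long as a camera call. They do not tell look-alikes from the thing itself.
- env.look_for(camera, query): "box" ([left, top, right, bottom] in pixels, round what is visible of it).
- env.tip_of(camera, query): "at" ([column, row] in pixels: a listed point, or the origin of a listed thing).
The state is a dict: "time_s": time; "joint_pos": joint angles; "joint_velocities": joint speeds; "tau": joint torques, N m; "position": TCP position; "ee_rot": TCP orientation; "contact_force": force on the tool from outside, world axes, zero at the start; "wrist_torque": the same for the moment, N m; "finger_gap": finger opening in m; "gripper_force": force on a finger pad.
Only numpy, scipy, OpenCV 4.12 (cv2) and the standard library are available. Lean on these libraries where they do the work, as an engineer would, in place of code of your own. Each camera call takes 0.05 s, during which the arm holds its last target. There are 200 camera calls.

## Working session

There is one attempt and no reset: what is moved stays moved. The work goes in short steps, Python scripts to look and compute and a shell command to move; the robot and the scene stay as the last step left them, time stands still between calls to the robot, and variables do not carry over. Pictures are saved under pics/ and viewed, at most 10 in all, crops included, and the job is handed in when it is done.

```bash
mkdir -p pics; ls; cat > h.py <<'E'
import numpy as np, cv2
from bench import env
from scipy.spatial.transform import Rotation as Ro
def cam(n):
    c=env.camera_info(n); K=np.array([[c['fx'],0,c['cx']],[0,c['fy'],c['cy']],[0,0,1.]])
    return K,np.array(c['dist'],float),np.array(c['R']),np.array(c['t'])
def ray(n,px):
    K,d,R,t=cam(n); u=cv2.undistortPoints(np.array([[px]],float),K,d)[0,0]
    return -R.T@t, R.T@np.array([u[0],u[1],1.])
def at_z(n,px,z):
    o,r=ray(n,px); return o+r*(z-o[2])/r[2]
def at_depth(n,px,d):
    o,r=ray(n,px); return o+r*d
def proj(n,X):
    K,d,R,t=cam(n); return cv2.projectPoints(np.array(X,float).reshape(-1,1,3),cv2.Rodrigues(R)[0],t,K,d)[0][:,0]
E
python3 - <<'E'
from h import *
np.set_printoptions(precision=3,suppress=True)
for n in('scene','top'):
    im,d=env.snapshot(n); cv2.imwrite(f'pics/{n}0.png',im[:,:,::-1]); np.savez(f'{n}0.npz',im=im,d=d)
    for q in('cup_centre','peg_red','peg_red_tip','peg_blue','stick_knob','rinser'):
        print(n,q,[(np.round(r['at'],1).tolist(),round(r['confidence'],2)) for r in env.tip_of(n,q)][:4])
    print([(np.round(r['box']),r['confidence']) for r in env.look_for(n,'cup')])
    R=cam(n)[2];print(-R.T@cam(n)[3])
print(env.observe())
E
```

```text
pics
scene cup_centre [([308.1, 205.1], 0.93), ([323.4, 164.2], 0.75), ([281.4, 194.1], 0.75), ([315.0, 185.4], 0.67)]
scene peg_red [([239.0, 228.9], 0.69), ([319.1, 192.4], 0.32)]
scene peg_red_tip [([224.1, 187.7], 0.6)]
scene peg_blue [([116.1, 283.1], 0.9)]
scene stick_knob [([162.0, 207.6], 0.67)]
scene rinser [([177.3, 258.7], 0.7)]
[(array([268., 182., 292., 210.]), 0.91), (array([308., 169., 330., 200.]), 0.8), (array([313., 149., 334., 176.]), 0.79), (array([295., 192., 321., 223.]), 0.57)]
[ 1.209 -0.227  0.648]
top cup_centre [([123.5, 244.1], 0.88), ([161.2, 208.3], 0.77), ([206.3, 213.4], 0.74), ([195.4, 181.2], 0.58)]
top peg_red [([275.2, 178.3], 0.86)]
top peg_red_tip [([284.1, 197.2], 0.55)]
top peg_blue [([386.7, 165.7], 0.81)]
top stick_knob [([344.5, 195.5], 0.5)]
top rinser [([333.6, 189.4], 0.56)]
[(array([112., 232., 136., 260.]), 0.83), (array([194., 204., 216., 226.]), 0.73), (array([181., 168., 202., 189.]), 0.71), (array([149., 194., 172., 226.]), 0.68)]
[0.459 0.112 1.15 ]
{'time_s': 0.8, 'joint_pos': array([1.032, 0.259, 0.021, 1.334, 0.   , 1.418]), 'joint_velocities': array([ 0.001, -0.001, -0.002, -0.001,  0.   , -0.   ]), 'tau': array([  0.001, -55.532,  34.471,   0.001,  -0.   ,  -0.   ]), 'position': array([0.207, 0.51 , 0.405]), 'ee_rot': array([ 0.192,  0.981, -0.   , -0.   ]), 'contact_force': array([-0.32 ,  0.073,  0.44 ]), 'wrist_torque': array([-0.013,  0.002,  0.002]), 'gripper_force': 0.0, 'finger_gap': 0.08532687533128543}
```

```bash
python3 - <<'E'
import cv2,numpy as np
a=cv2.imread('pics/top0.png'); b=cv2.imread('pics/scene0.png')
cv2.imwrite('pics/top_c.png',cv2.resize(a[100:300,90:250],None,fx=3,fy=3,interpolation=2))
E
```

```text
(no output)
```

View pics/top0.png

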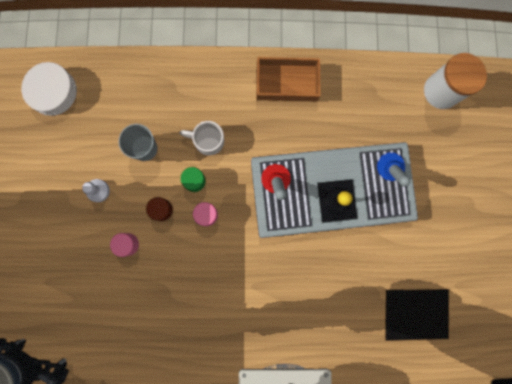

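View pics/scene0.png

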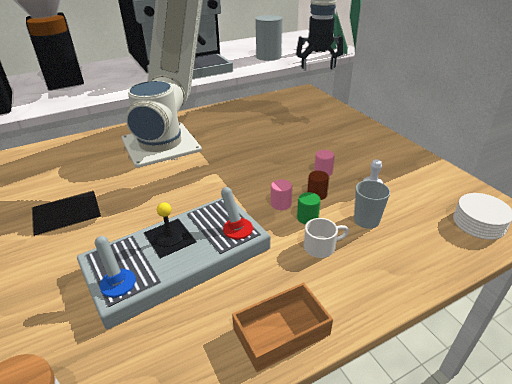

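View pics/top_c.png

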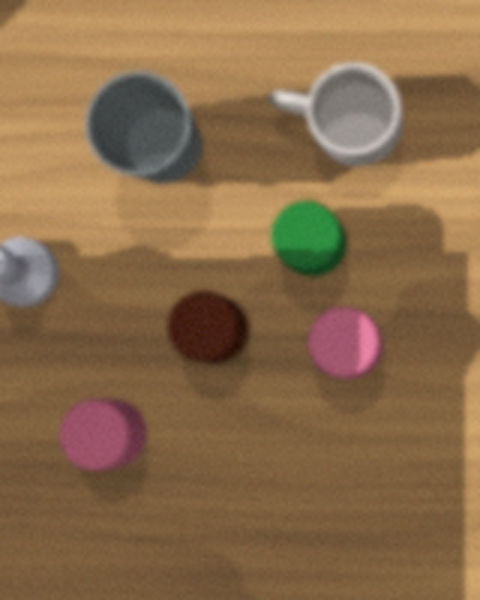

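Candidates shaped like the cup (top camera): pink (123,244), pink (206,213), green (193,179) and dark brown (159,209). The enlarged crop shows only the one at (159,209) is brown, so that's the cup. The red peg is at (276,180), on the rinser's left (+y). The blue peg is at (390,167) and the yellow knob at (344,198).

```bash
python3 - <<'E'
from h import *
np.set_printoptions(precision=4,suppress=True)
def cloud(n):
    z=np.load(n+'0.npz');im,d=z['im'].astype(int),z['d'];K,D,R,t=cam(n)
    v,u=np.mgrid[:384,:512]; p=cv2.undistortPoints(np.stack([u,v],-1).reshape(-1,1,2).astype(float),K,D)[:,0]
    P=np.c_[p,np.ones(len(p))]*d.reshape(-1,1); X=(P-t)@R
    return im,d,X.reshape(384,512,3)
for n in('top','scene'):
    im,d,X=cloud(n); r,g,b=im[...,0],im[...,1],im[...,2]
    ok=d>0
    u,v=(159,209) if n=='top' else (318,185)
    box=np.zeros_like(ok); box[v-25:v+25,u-25:u+25]=1
    m=ok&box&(r+g+b<200)&(r>1.6*g)&(X[...,2]>.01)
    top=m&(X[...,2]>.058)
    print(n,'cup',m.sum(),np.median(X[m],0),X[top].mean(0),[(X[top][:,i].min(),X[top][:,i].max()) for i in range(3)])
    if top.sum(): print(' minEncl',cv2.minEnclosingCircle(X[top][:,:2].astype(np.float32)))
    rin=ok&(abs(X[...,2]-.046)<.008)&(X[...,0]>.3)&(X[...,0]<.75)&(X[...,1]<.2)&(X[...,1]>-.35)
    k,l,st,c=cv2.connectedComponentsWithStats(rin.astype(np.uint8)); i=1+st[1:,4].argmax()
    print(' rinser',cv2.minAreaRect(X[l==i][:,:2].astype(np.float32)), np.median(X[l==i][:,2]))
    for nm,mm in(('red',(r>150)&(g<60)&(b<70)),('blue',(b>120)&(r<70)&(b>1.5*g)),('yel',(r>150)&(g>140)&(b<90))):
        q=ok&mm&(X[...,2]>.04); 
        print(' ',nm,q.sum(),np.median(X[q],0), cv2.minEnclosingCircle(X[q&(X[...,2]<.062)][:,:2].astype(np.float32)) if (q&(X[...,2]<.062)).any() else '')
for q,ps in dict(knob=((344.5,197),(164,209)),tip=((284.1,197.2),(224.1,187.7))).items():
    (o1,a),(o2,b_)=ray('top',ps[0]),ray('scene',ps[1])
    s=np.linalg.lstsq(np.c_[a,-b_],o2-o1,rcond=None)[0]; print(q,o1+a*s[0],o2+b_*s[1])
for q,z in (((123.5,244),.065),((206.3,213.4),.065),((193,179),.065),((96,190),.05)): print(q,at_z('top',q,z))
E
```

```text
top cup 472 [0.5097 0.3122 0.0642] [0.5106 0.3158 0.0645] [(np.float64(0.48334074197049587), np.float64(0.5363081672555603)), (np.float64(0.29025933890007277), np.float64(0.34325563970891415)), (np.float64(0.058621373923087146), np.float64(0.07151761571457745))]
 minEncl ((0.5103005170822144, 0.31605830788612366), 0.028274478390812874)
 rinser ((0.5659747123718262, -0.11609750986099243), (0.2020084708929062, 0.3996238708496094), 6.97759485244751) 0.04710420924923588
  red 334 [0.5998 0.0456 0.0554] ((0.5892418622970581, 0.032815732061862946), 0.034688692539930344)
  blue 434 [ 0.6282 -0.2441  0.0552] ((0.6238306760787964, -0.25535333156585693), 0.03611611947417259)
  yel 107 [ 0.5355 -0.1154  0.1422] 
scene cup 435 [0.5289 0.3068 0.0554] [0.5178 0.3126 0.0643] [(np.float64(0.4874477997114405), np.float64(0.5439820575012131)), (np.float64(0.2876806820128274), np.float64(0.3393276308143603)), (np.float64(0.05813974384974634), np.float64(0.06893109333464785))]
 minEncl ((0.5157339572906494, 0.31606411933898926), 0.02852613292634487)
 rinser ((0.5687974691390991, -0.11685866117477417), (0.20269420742988586, 0.39935213327407837), 6.869097709655762) 0.0472919544987414
  red 307 [0.602  0.0331 0.0553] ((0.5865821838378906, 0.030665984377264977), 0.0394013412296772)
  blue 647 [ 0.6339 -0.2543  0.056 ] ((0.621073305606842, -0.2543502449989319), 0.03989432007074356)
  yel 435 [ 0.8097 -0.3834  0.1494] ((0.8529083728790283, 0.0001252760412171483), 0.09094610065221786)
knob [ 0.5386 -0.1196  0.1312] [ 0.5386 -0.1198  0.1313]
tip [0.536  0.019  0.1394] [0.5386 0.0253 0.139 ]
(123.5, 244) [0.4246 0.3953 0.065 ]
(206.3, 213.4) [0.5006 0.1981 0.065 ]
(193, 179) [0.5828 0.2317 0.065 ]
(96, 190) [0.5546 0.4721 0.05  ]
```

```bash
cat > tgt.py <<'E'
# usage: python3 tgt.py x y z tilt_deg : tool-frame turn and then shift (after turn) to put TCP at x y z
import sys
from h import *
np.set_printoptions(precision=2,suppress=True)
psi=np.radians(6.92)
def goalR(tilt):
    a=np.radians(tilt); f=np.array([np.cos(psi),np.sin(psi),0]); y=np.array([-np.sin(psi),np.cos(psi),0])
    z=np.sin(a)*f-np.cos(a)*np.array([0,0,1]); return np.c_[np.cross(y,z),y,z]
def report(p,tilt):
    s=env.observe(); R=Ro.from_quat(s['ee_rot']).as_matrix(); G=goalR(tilt)
    print('turn deg',np.degrees(Ro.from_matrix(R.T@G).as_rotvec()),'then shift cm',100*G.T@(np.array(p)-s['position']),
      '| shift in present axes',100*R.T@(np.array(p)-s['position']))
if __name__=='__main__':
    a=list(map(float,sys.argv[1:])); report(a[:3],a[3])
E
python3 -m inch '[[0,0,0,0,0,-9.7],[0,0,0,0,0,-9.7],[0,0,0,0,0,-9.6],[-4.66,-3.83,0,0,0,0],[-4.66,-3.83,0,0,0,0],[-4.66,-3.83,0,0,0,0],[-4.66,-3.83,0,0,0,0],[-4.66,-3.83,0,0,0,0],[-4.66,-3.83,0,0,0,0],[0,0,0,0,0,0],[0,0,0,0,0,0]]' -1
python3 tgt.py .512 .3155 .195 0
```

```text
time_s: 2.17
position: [0.5122, 0.3148, 0.4044]
ee_rot: [-0.06, 0.998, -0.0, -0.0]
contact_force: [-0.1, 0.7, -0.1]
finger_gap: 0.0853
gripper_force: 0.0
turn deg [ 0.   -0.05 -0.07] then shift cm [ 0.01  0.07 20.94] | shift in present axes [-0.01  0.07 20.94]
```

```bash
python3 -m inch '[[0,0.1,5,0,0,0],[0,0,5,0,0,0],[0,0,5,0,0,0],[0,0,3,0,0,0],[0,0,2,0,0,0],[0,0,0.9,0,0,0],[0,0,0,0,0,0],[0,0,0,0,0,0]]'
python3 -m inch '[[0,0,0,0,0,0],[0,0,0,0,0,0],[0,0,0,0,0,0],[0,0,0,0,0,0],[0,0,0,0,0,0],[0,0,0,0,0,0]]' 1
```

```text
time_s: 3.18
position: [0.512, 0.3164, 0.1968]
ee_rot: [-0.06, 0.998, 0.0, 0.001]
contact_force: [-0.0, -0.0, -0.7]
finger_gap: 0.0854
gripper_force: 0.0
time_s: 3.92
position: [0.5122, 0.316, 0.1968]
ee_rot: [-0.06, 0.998, 0.0, 0.001]
contact_force: [-1.1, -0.8, 6.8]
finger_gap: 0.0571
gripper_force: 63.3
```

```bash
python3 -m inch '[[0,0,-2,0,0,0],[0,0,-5,0,0,0],[0,0,-5,0,0,0],[0,0,-5,0,0,0],[0,0,-3,0,0,0],[0,0,0,0,0,0]]'
python3 tgt.py .4215 .0119 .3447 30
```

```text
time_s: 4.68
position: [0.5121, 0.316, 0.3981]
ee_rot: [-0.06, 0.998, 0.001, 0.002]
contact_force: [0.3, 0.1, -1.8]
finger_gap: 0.0572
gripper_force: 64.5
turn deg [  0.06 -29.75  -0.05] then shift cm [ 13.63 -29.09  -1.7 ] | shift in present axes [ 12.67 -29.11   5.25]
```

```bash
python3 -m inch '[[2.1,-4.85,0,0,0,0],[2.1,-4.85,0,0,0,0],[2.1,-4.85,0,0,0,0],[2.1,-4.85,0,0,0,0],[2.1,-4.85,0,0,0,0],[2.17,-4.86,0,0,0,0],[0,0,0,0,-10,0],[0,0,0,0,-10,0],[0,0,0,0,-9.8,0],[0,0,0,0,0,0]]'
python3 tgt.py .4215 .0119 .3447 30
```

```text
time_s: 5.92
position: [0.4196, 0.0119, 0.3944]
ee_rot: [-0.058, 0.965, 0.016, 0.256]
contact_force: [-0.5, -0.6, -1.9]
finger_gap: 0.0565
gripper_force: 64.8
turn deg [-0.01 -0.32 -0.07] then shift cm [ 2.32 -0.02  4.4 ] | shift in present axes [ 2.29 -0.02  4.41]
```

```bash
python3 -m inch '[[1.15,0,2.2,0,-0.3,0],[1.15,0,2.2,0,0,0],[0,0,0,0,0,0],[0,0,0,0,0,0]]'
python3 tgt.py .4701 .0178 .2598 30
python3 - <<'E'
from h import *
import tgt
ims=[]
s=env.observe(); R=Ro.from_quat(s['ee_rot']).as_matrix(); p=s['position']
tip=np.array([.5381,.0260,.1412])
print('tip in tool mm',1000*R.T@(tip-p))
for n in('scene','top'):
    im,d=env.snapshot(n); np.savez(n+'1.npz',im=im,d=d)
    for q in('cup_centre','peg_red_tip'): print(n,q,[(np.round(r['at'],1).tolist(),round(r['confidence'],2)) for r in env.tip_of(n,q)][:4])
    c=p+R@[0,0,.1645]; pr=proj(n,[c,tip,p+R@[0,0,.197],p+R@[0,0,.132]]); print(pr)
    a=im[:,:,::-1].copy(); u,v=map(int,pr[0])
    a=cv2.resize(a[v-50:v+50,u-50:u+50],None,fx=4,fy=4,interpolation=2)
    for q in pr: cv2.circle(a,(int((q[0]-u+50)*4),int((q[1]-v+50)*4)),3,(0,255,0),-1)
    ims.append(a)
cv2.imwrite('pics/pre.png',np.hstack(ims))
E
```

```text
time_s: 6.42
position: [0.4237, 0.012, 0.3465]
ee_rot: [-0.058, 0.964, 0.016, 0.258]
contact_force: [0.5, 0.4, -1.2]
finger_gap: 0.0572
gripper_force: 64.8
turn deg [-0.01 -0.   -0.02] then shift cm [0.28 0.02 9.85] | shift in present axes [0.28 0.02 9.85]
tip in tool mm [  2.82   0.15 235.44]
scene cup_centre [([320.4, 161.1], 0.84), ([214.5, 159.3], 0.82), ([279.9, 193.5], 0.68), ([306.4, 204.5], 0.63)]
scene peg_red_tip [([226.7, 188.1], 0.88)]
[[215.01 157.61]
 [224.23 186.75]
 [219.46 171.08]
 [210.5  143.97]]
top cup_centre [([285.7, 211.9], 0.91), ([205.7, 212.0], 0.9), ([197.1, 178.8], 0.88), ([121.0, 246.4], 0.62)]
top peg_red_tip [([281.8, 192.4], 0.71)]
[[285.51 209.47]
 [281.06 196.15]
 [283.4  202.61]
 [287.75 216.76]]
```

View pics/pre.png

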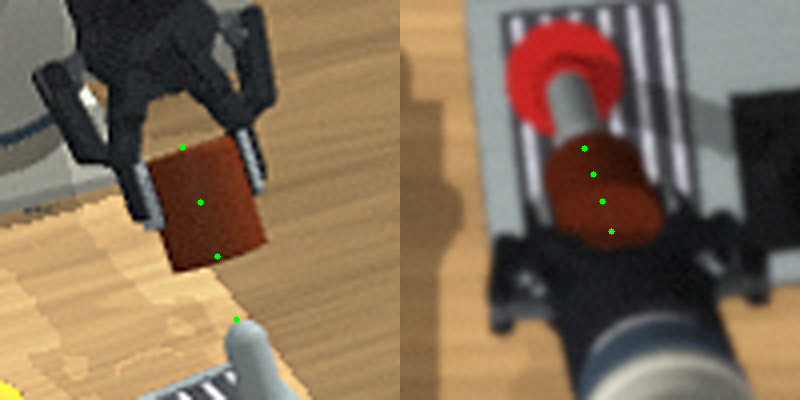

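The left crop (scene) shows the brown cup held square in the fingers with its centre at (205,205), and the peg tip at (245,325) on the line of its axis. The right crop (top) agrees, so I'll insert along the rod.

```bash
python3 -m inch '[[0.28,0,1.5,0,0,0],[0,0,1.5,0,0,0],[0,0,1.5,0,0,0],[0,0,1.5,0,0,0],[0,0,1.5,0,0,0],[0,0,1,0,0,0],[0,0,0,0,0,0],[0,0,0,0,0,0]]'
python3 tgt.py .4701 .0178 .2598 30
```

```text
time_s: 7.72
position: [0.4631, 0.0168, 0.2715]
ee_rot: [-0.058, 0.964, 0.016, 0.259]
contact_force: [-0.7, 0.1, -1.4]
finger_gap: 0.0571
gripper_force: 64.8
turn deg [-0.02  0.12 -0.01] then shift cm [-0.03  0.01  1.37] | shift in present axes [-0.02  0.01  1.37]
```

```bash
python3 -m inch '[[0,0,0.4,0,0,0],[0,0,0.3,0,0,0],[0,0,0.2,0,0,0],[0,0,0.2,0,0,0],[0,0,0,0,0,0],[0,0,0,0,0,0]]'; python3 -m inch '[[0,0,0.15,0,0,0],[0,0,0.15,0,0,0],[0,0,0,0,0,0]]'
python3 tgt.py .4701 .0178 .2598 30
```

```text
time_s: 8.48
position: [0.4686, 0.0175, 0.2616]
ee_rot: [-0.058, 0.964, 0.016, 0.259]
contact_force: [-0.4, -0.3, -1.2]
finger_gap: 0.0571
gripper_force: 64.8
time_s: 8.85
position: [0.4701, 0.0177, 0.2591]
ee_rot: [-0.058, 0.964, 0.016, 0.259]
contact_force: [-1.8, -1.1, 1.1]
finger_gap: 0.057
gripper_force: 65.3
turn deg [-0.02  0.11 -0.02] then shift cm [-0.04  0.01 -0.06] | shift in present axes [-0.04  0.01 -0.06]
```

```bash
python3 -m inch '[[0,0,0.1,0,0,0],[0,0,0,0,0,0]]'; python3 -m inch '[[0,0,0.1,0,0,0],[0,0,0,0,0,0]]'
python3 tgt.py .4701 .0178 .2598 30
```

```text
time_s: 9.1
position: [0.4703, 0.0178, 0.2588]
ee_rot: [-0.058, 0.964, 0.015, 0.26]
contact_force: [-11.5, -1.3, 13.3]
finger_gap: 0.0571
gripper_force: 66.6
time_s: 9.35
position: [0.4704, 0.0178, 0.2586]
ee_rot: [-0.058, 0.964, 0.015, 0.26]
contact_force: [-21.4, -2.3, 24.2]
finger_gap: 0.057
gripper_force: 67.9
turn deg [-0.06  0.18 -0.01] then shift cm [-0.03 -0.   -0.12] | shift in present axes [-0.03 -0.   -0.12]
```

```bash
python3 -m inch '[[0,0,-0.15,0,0,0],[0.3,0,0,0,0,0],[0.3,0,0,0,0,0],[0.2,0,0,0,0,0],[0,0,0,0,0,0]]'; python3 -m inch '[[0.1,0,0,0,0,0],[0.1,0,0,0,0,0],[0,0,0,0,0,0]]'
python3 tgt.py .4701 .0178 .2598 30
```

```text
time_s: 9.98
position: [0.4639, 0.0168, 0.2553]
ee_rot: [-0.058, 0.964, 0.015, 0.26]
contact_force: [-3.6, -1.1, 6.4]
finger_gap: 0.0568
gripper_force: 65.7
time_s: 10.35
position: [0.4624, 0.0165, 0.2544]
ee_rot: [-0.058, 0.964, 0.015, 0.261]
contact_force: [-2.2, -0.3, 7.9]
finger_gap: 0.0568
gripper_force: 65.6
turn deg [-0.05  0.27  0.  ] then shift cm [-0.94  0.03 -0.08] | shift in present axes [-0.94  0.03 -0.07]
```

```bash
python3 -m inch '[[0,0,0,0,0,0],[0,0,0,0,0,0],[0,0,0,0,0,0],[0,0,0,0,0,0]]' -1
python3 - <<'E'
from h import *
ims=[]
s=env.observe(); R=Ro.from_quat(s['ee_rot']).as_matrix(); p=s['position']
tip=np.array([.5381,.0260,.1412]); z=R[:,2]; seat=tip+.0275*z+.0115*R[:,0]
for n in('scene','top'):
    im,d=env.snapshot(n); 
    print(n,[(np.round(r['at'],1).tolist(),round(r['confidence'],2)) for r in env.tip_of(n,'cup_centre')][:4])
    pr=proj(n,[seat,tip]); print(pr)
    a=im[:,:,::-1].copy(); u,v=map(int,pr[0])
    a=cv2.resize(a[v-50:v+50,u-50:u+50],None,fx=4,fy=4,interpolation=2)
    for q in pr: cv2.circle(a,(int((q[0]-u+50)*4),int((q[1]-v+50)*4)),3,(0,255,0),-1)
    ims.append(a)
cv2.imwrite('pics/rel.png',np.hstack(ims))
E
```

```text
time_s: 10.85
position: [0.4617, 0.0167, 0.2534]
ee_rot: [-0.058, 0.964, 0.016, 0.259]
contact_force: [-1.1, 0.5, -0.2]
finger_gap: 0.0853
gripper_force: 0.0
scene [([323.3, 165.0], 0.89), ([306.7, 205.7], 0.81), ([364.6, 218.1], 0.66), ([223.2, 200.7], 0.6)]
[[225.90186935 197.67928949]
 [224.22929154 186.75253114]]
top [([121.1, 242.7], 0.84), ([204.8, 212.8], 0.82), ([197.9, 180.4], 0.75), ([281.9, 193.4], 0.59)]
[[279.77533064 195.48987233]
 [281.06318111 196.14654171]]
```

View pics/rel.png

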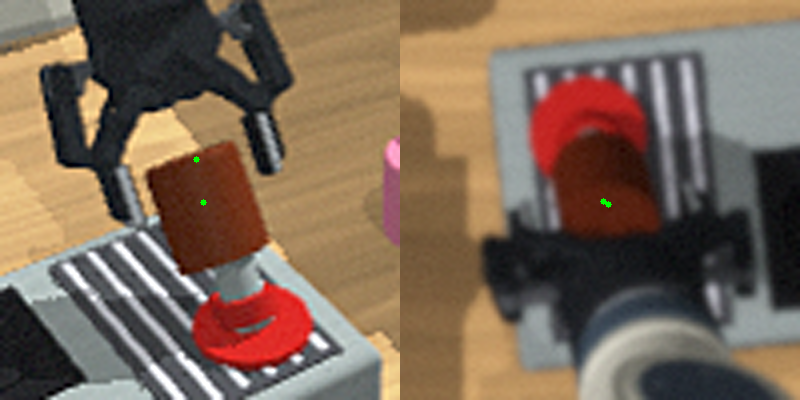

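The cup hangs on the red peg, clear of both fingers: scene crop centre at about (208,207), within a pixel or two of the seat mark. Next I'll back straight out along the rod.

```bash
python3 -m inch '[[0,0,-1,0,0,0],[0,0,-2,0,0,0],[0,0,-4,0,0,0],[0,0,-6,0,0,0],[0,0,-2,0,0,0],[0,0,0,0,0,0]]'
python3 -m inch '[[0,-4,0,0,10,0],[0,-5,0,0,10,0],[0,-5,0,0,10,0],[0,-5,0,0,0,0],[0,0,0,0,0,0]]' 1
python3 tgt.py .5462 -.1946 .283 0
```

```text
time_s: 11.8
position: [0.3864, 0.0076, 0.3852]
ee_rot: [-0.058, 0.963, 0.015, 0.261]
contact_force: [-0.4, -0.4, -0.0]
finger_gap: 0.0855
gripper_force: 0.0
time_s: 12.42
position: [0.4108, -0.184, 0.3811]
ee_rot: [-0.058, 0.998, 0.001, -0.001]
contact_force: [0.1, 0.9, -0.5]
finger_gap: 0.0
gripper_force: 0.0
turn deg [ 0.1  -0.05 -0.22] then shift cm [-13.31  -2.69   9.81] | shift in present axes [-13.33  -2.65   9.8 ]
```

```bash
python3 -m inch '[[-4,-1.3,0,0,0,-0.2],[-5,-1.35,0,0,0,0],[-4.3,0,0,0,0,0],[0,0,4,0,0,0],[0,0,4,0,0,0],[0,0,1.8,0,0,0],[0,0,0,0,0,0],[0,0,0,0,0,0]]'
python3 - <<'E'
from h import *
import tgt
k=np.array([.5372,-.1201,.130])
s=env.observe(); R=Ro.from_quat(s['ee_rot']).as_matrix(); print(s['position'],'knob in tool mm',1000*R.T@(k-s['position']))
im,d=env.snapshot('scene');print(env.tip_of('scene','stick_knob')[:1],proj('scene',[k]))
im2,_=env.snapshot('top');print(env.tip_of('top','stick_knob')[:1],proj('top',[k]))
cv2.imwrite('pics/kn.png',np.hstack([cv2.resize(im[140:260,100:260,::-1],(640,480))[:,:400],cv2.resize(im2[130:250,270:400,::-1],(400,480))]))
E
```

```text
time_s: 13.42
position: [0.5455, -0.1906, 0.2861]
ee_rot: [-0.062, 0.998, -0.0, 0.001]
contact_force: [0.8, -0.6, 0.4]
finger_gap: -0.0002
gripper_force: 0.0
[ 0.55 -0.19  0.29] knob in tool mm [ -0.16  71.01 156.05]
[{'at': [162.3, 211.5], 'confidence': 0.71}] [[163.76 209.15]]
[{'at': [345.1, 196.8], 'confidence': 0.77}] [[344.61 197.68]]
```

View pics/kn.png

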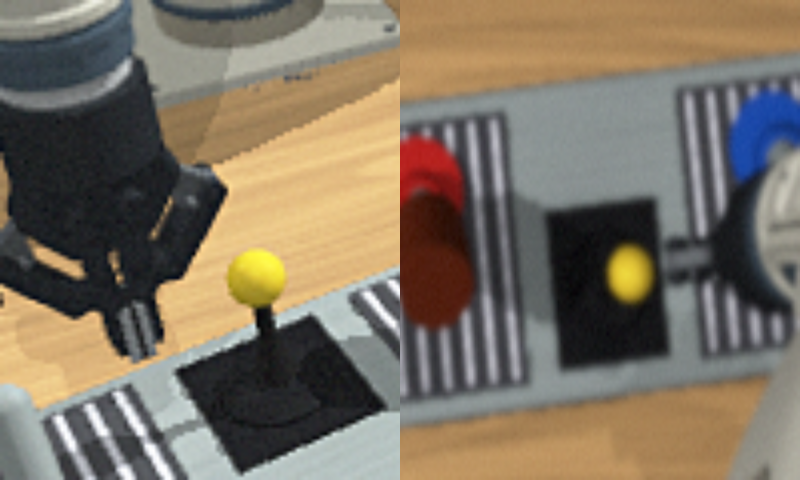

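The scene crop shows the closed fingers on the blue side of the upright yellow knob at (257,278). The top crop shows them in line with the knob. I'll push towards red.

```bash
python3 -m inch '[[0,1.5,-0.3,0,0,0],[0,1.5,0,0,0,0],[0,0.8,0,0,0,0],[0,0.5,0,0,0,0],[0,0.5,0,0,0,0],[0,0.5,0,0,0,0],[0,0.4,0,0,0,0],[0,0.4,0,0,0,0],[0,0.3,0,0,0,0],[0,0,0,0,0,0]]'
```

```text
time_s: 14.88
position: [0.5373, -0.1273, 0.2884]
ee_rot: [-0.062, 0.998, 0.0, 0.001]
contact_force: [0.2, -2.3, -1.4]
finger_gap: 0.0001
gripper_force: 1.0
```

```bash
python3 - <<'E'
from h import *
k=np.array([.5372,-.1201,.130])
s=env.observe(); R=Ro.from_quat(s['ee_rot']).as_matrix(); print('knob in tool mm',1000*R.T@(k-s['position']),'F tool',R.T@s['contact_force'])
im,d=env.snapshot('scene');a=np.array(env.tip_of('scene','stick_knob')[0]['at']);
im2,_=env.snapshot('top');b=np.array(env.tip_of('top','stick_knob')[0]['at']);
for n,q in(('scene',a),('top',b)):
    X=at_z(n,q,.125); e=X-k; c,s_=np.cos(.1208),np.sin(.1208); print(n,q,'knob shift fore, side mm',1000*(c*e[0]+s_*e[1]),1000*(-s_*e[0]+c*e[1]))
E
```

```text
knob in tool mm [ -0.55505011   7.18663424 158.44413368] F tool [ 0.08291799 -2.32701242  1.39903209]Traceback (most recent call last):
  File "<stdin>", line 4, in <module>
IndexError: list index out of range
```

```bash
python3 -m inch '[[0,0.3,0,0,0,0],[0,0.3,0,0,0,0],[0,0,0,0,0,0],[0,0,0,0,0,0]]'; python3 - <<'E'
from h import *
k=np.array([.5372,-.1201,.130])
im2,d=env.snapshot('top'); print([(x['at'],x['confidence']) for x in env.tip_of('top','stick_knob')])
im=im2.astype(int); m=(im[...,0]>130)&(im[...,1]>110)&(im[...,2]<90); m[:, :290]=0; m[230:]=0;m[:150]=0
v,u=np.nonzero(m); q=(u.mean(),v.mean()); X=at_z('top',q,.128); e=X-k; c,s_=np.cos(.1208),np.sin(.1208); print(len(u),q,'fore,side mm',1000*(c*e[0]+s_*e[1]),1000*(-s_*e[0]+c*e[1]))
ims,_=env.snapshot('scene')
cv2.imwrite('pics/push.png',np.hstack([cv2.resize(ims[140:260,100:260,::-1],(640,480))[:,:400],cv2.resize(im2[130:250,270:400,::-1],(400,480))]))
E
```

```text
time_s: 15.48
position: [0.5366, -0.1215, 0.2886]
ee_rot: [-0.062, 0.998, 0.0, 0.001]
contact_force: [-0.2, -3.9, -0.9]
finger_gap: 0.0004
gripper_force: 1.3
[([330.6, 198.3], 0.6)]
2368 (np.float64(476.5684121621622), np.float64(195.22846283783784)) fore,side mm -29.217567414958943 -318.4134032803488
```

View pics/push.png

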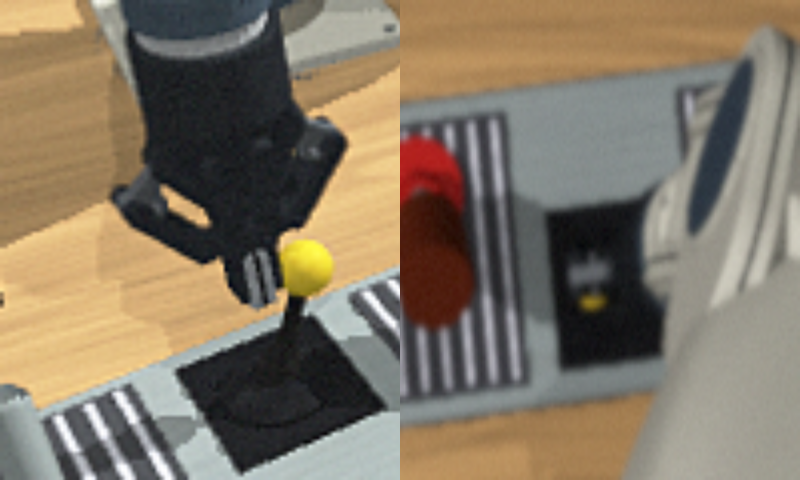

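The knob is leaning over to the red side: scene crop (305,268), previously (257,278). There is hardly any fore/aft lean and 3.9 N at the finger, so it is against the stop. I'll hold it, then ease back.

```bash
python3 -m inch '[[0,0,0,0,0,0],[0,0,0,0,0,0],[0,0,0,0,0,0],[0,0,0,0,0,0],[0,0,0,0,0,0],[0,0,0,0,0,0],[0,0,0,0,0,0],[0,0,0,0,0,0],[0,0,0,0,0,0],[0,0,0,0,0,0]]'
python3 -m inch '[[0,0,0,0,0,0],[0,0,0,0,0,0],[0,0,0,0,0,0],[0,0,0,0,0,0],[0,0,0,0,0,0],[0,0,0,0,0,0],[0,0,0,0,0,0],[0,0,0,0,0,0]]'
python3 -m inch '[[0,-0.4,0,0,0,0],[0,-0.4,0,0,0,0],[0,-0.4,0,0,0,0],[0,-0.4,0,0,0,0],[0,-0.4,0,0,0,0],[0,-0.4,0,0,0,0],[0,-0.4,0,0,0,0],[0,-0.4,0,0,0,0],[0,-0.4,0,0,0,0],[0,-0.5,0,0,0,0],[0,-1.5,0,0,0,0],[0,-2,0,0,0,0]]'
python3 -m inch '[[0,0,-4,0,0,0],[0,0,-5,0,0,0],[0,0,-5,0,0,0],[4,-3,0,0,0,0],[5,-3,0,0,0,0],[5,-3,0,0,0,0],[0,0,0,0,0,0]]'
python3 - <<'E'
from h import *
k=np.array([.5372,-.1201,.130])
im,_=env.snapshot('scene');print(env.tip_of('scene','stick_knob')[:1],proj('scene',[k]),env.tip_of('scene','cup_centre'))
im2,_=env.snapshot('top');print(env.tip_of('top','stick_knob')[:1],proj('top',[k]))
cv2.imwrite('pics/end.png',np.hstack([cv2.resize(im[130:310,80:280,::-1],(400,360)),cv2.resize(im2[130:250,250:400,::-1],(400,360))]))
E
```

```text
time_s: 16.88
position: [0.5366, -0.1215, 0.2886]
ee_rot: [-0.062, 0.998, 0.0, 0.001]
contact_force: [0.0, -1.9, -0.6]
finger_gap: 0.0001
gripper_force: 1.3
time_s: 17.88
position: [0.5366, -0.1215, 0.2886]
ee_rot: [-0.062, 0.998, 0.0, 0.001]
contact_force: [0.1, -2.5, -1.0]
finger_gap: 0.0
gripper_force: 1.3
time_s: 19.38
position: [0.5462, -0.198, 0.2887]
ee_rot: [-0.062, 0.998, -0.0, 0.001]
contact_force: [0.0, -0.1, -0.2]
finger_gap: 0.0004
gripper_force: 0.0
time_s: 20.25
position: [0.4153, -0.3066, 0.4286]
ee_rot: [-0.059, 0.998, -0.0, 0.001]
contact_force: [0.4, 0.1, 0.0]
finger_gap: 0.0002
gripper_force: 0.0
[{'at': [166.8, 209.8], 'confidence': 0.76}] [[163.76435855 209.14816574]] [{'at': [280.5, 195.3], 'confidence': 0.79}, {'at': [310.5, 206.4], 'confidence': 0.7}, {'at': [321.2, 165.1], 'confidence': 0.64}, {'at': [238.1, 229.2], 'confidence': 0.22}]
[{'at': [344.4, 196.7], 'confidence': 0.75}] [[344.60817115 197.67886255]]
```

View pics/end.png

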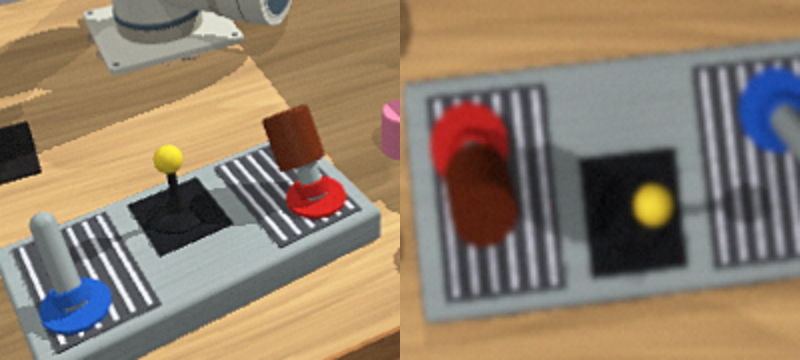

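The cup still hangs on the red peg (scene crop (297,137)), the joystick is upright again (168,160), and nothing else has moved. Handing in.

```bash
python3 -c "
from bench import env
print(env.finish_job())"
```

```text
the job is handed in; nothing more can be done
None
```

The brown cup hangs mouth-down on the red peg and is let go; the joystick was held over to the red side for more than two seconds and is upright again. The job is handed in at about 20 s of robot time, with no verdict returned.

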